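# Stack electrode plates on the sloping stand and check them with a straightedge

## Task

On the blue sloping stand, lay the copper plate flat on the deck with its short edge resting against the backstop, then lay the black ribbed plate squarely on top of it, also against the backstop; set each down, do not drop it. Then lay the straightedge along the slope down the middle of the ribbed plate, its lower end at the backstop, let go, and with closed fingers press down with about 10 N on its lower end and after that on its upper end to see whether it rocks. Leave all three stacked there and do not disturb the other things on the bench.

Things in the scene. Friction and masses are not known exactly. Their poses are not given: they have to be found in the camera images.
- stand: Fixed stand: dark base plate 150 x 110 mm carrying the sloping blue deck, low edge with the backstop on the robot's side, no side walls. Its place and yaw vary. Origin: on the bench under the middle of the deck; x towards the deck's high end.
- deck: Blue deck, 128 mm up the slope, 90 mm wide, tilted 28 degrees. Origin: middle of the line where its surface meets the backstop's inner face, 45 mm above the bench. x up the slope, away from the backstop; y along the backstop; z square out of the deck, leaning 28 degrees to the robot's side. Backstop: wall 5 mm thick, 90 mm wide, 34 mm tall along z. Plates may slide down by themselves or not.
- carrier: Copper-coloured plate, 110 x 60 x 12 mm (x, y, z), about 0.2 kg, lying flat on the bench. Origin: centre of its underside; x along its length, z up.
- ribbed: Black plate with fine grey ribs running lengthwise on its upper face, 110 x 60 x 8 mm (x, y, z), about 0.1 kg, lying flat on the bench, ribs up. Origin: centre of its underside; x along its length, z up.
- straightedge: Steel T-section straightedge, 100 mm long, about 0.15 kg, standing on its foot on the bench: foot 22 mm wide, 5 mm thick; web 10 mm thick along its middle, top 20 mm above the underside, the middle 36 mm orange. Origin: centre of the foot's underside; x along its length, y across, z up. With its end at the backstop its centre is 50 mm up the slope.
- coupon: Small grey sample coupon 42 x 26 x 6 mm; to be left alone. Origin: on its underside.
- jar: Jar, 44 mm across, 60 mm tall, blue cap; to be left alone. Origin: on its underside.
- screwdriver: Screwdriver with red handle, 160 mm, lying on the bench; to be left alone. Origin: on its underside.
- dish: Small white dish, 60 mm across, 14 mm tall; to be left alone. Origin: on its underside.
- weight: Brass weight, 28 mm across, 36 mm tall; to be left alone. Origin: on its underside.
- bottle: Bottle, 56 mm across, 130 mm tall; to be left alone. Origin: on its underside.

How it is judged:
By the outcome, as a careful person would: the job done as asked, in the order asked, and still so for the second after the job is handed in, with the robot touching nothing.
It also fails if it takes over 69 s, if anything falls off the work surface, if the arm or the gripper's body presses on something with over 40 N, if the wrist force passes 120 N, or if a joint passes its speed limit or range.

## Robot

A 6-joint arm with a two-finger parallel gripper is mounted at the origin on the work surface. World frame = base frame: x ahead of the robot, y to its left, z up, the work surface at z = 0. Lengths are in m, angles in rad, forces in N, time in s.
With the tool pointing down it reaches from about 0.375 to 0.975 m from the base axis. Payload 3.8 kg.
Tool frame: the origin (TCP) lies midway between the tips of the shut fingers; the grasp point (between the pads) lies 19 mm behind it; z points along the fingers, y is the line along which they close (so a half turn about z gives the same grasp; the last joint's range is limited). The gripper opens to 85 mm and grips with 20 to 120 N. Pads are 22 mm wide; open, the fingers measure 114 mm over their backs; the gripper's body (76 mm by 85 mm) begins 54 mm behind the grasp point. The pads swing forward as they close: fully open they stand 13 mm farther back than shut.
Start: joints at [-1.217, 0.264, 1.604, -0, 1.274, -0.037], TCP at [0.257, -0.624, 0.201] pointing down, gripper open.
Joint ranges: [-2.63, 2.63], [-0.94, 2.18], [0.31, 2.57], [-1.31, 4.45], [0, 2.66], [-2.55, 2.55]. Speed limits (rad/s): [2.57, 2.57, 3.14, 3.14, 3.14, 3.14].

## Interface

Orientations are given as a rotation vector (axis times angle).
In Python, from workcell import bot gives the robot as it stands.
- The arm moves only by the tool step_arm, never from a script. Its argument "motion" is a list of rows, each a list of 5 numbers: the finger opening in cm, from 0 to 8.54, then the shift along the tool's x, y, z in cm, then the turn about the tool's z in degrees. In form: [[claw, dx, dy, dz, twist], ...]. A call has 1 to 20 rows; each row is the pose to reach, as a shift and turn from the pose commanded when the call began, along the tool's axes at that moment; what a row does not reach only later rows make up. A row lasts 1/10 s, in which the tool goes at most 50 mm and 8.59 degrees, less where a joint would pass 70% of its speed; a pose out of reach is approached as far as the arm can. A call with a gripper value outside its range is refused whole. The fingers move at their own pace and stop on an object; "force" is the grip in N (left out, the last holds). Time passes only in rows, so rows that repeat a pose let the fingers close. It gives the time, the measured TCP pose, the force, the opening and the grip force at its end, in the units of the state.
- bot.read_state(): the state, without advancing time (a new reading comes with each control period).
- bot.read_camera(name): name is "scene" or "top" or "wrist"; returns (picture, depth): 384x512x3 uint8, red, green, blue; 384x512 float32, m along the optical axis (not along the pixel's ray), 0 where there is no reading.
- bot.calibration(name): a dict with "mtx" (3x3 intrinsics, pixels), "k1" (the pictures are not rectified: a ray, as slopes to the right and down, at radius r is drawn at 1 + k1 r^2 times it, then the intrinsics apply), "origin" and "orientation" of the camera in the world; the wrist camera has in their place "T_tool_cam" (4x4, takes a point from camera to tool coordinates, whose origin is the TCP and whose axes are the flange's). Camera axes: x right, y up, looking along -z (the intrinsics and any distortion apply to the point x, -y, -z); pixel columns grow to the right and rows downward; lengths in m; the calibration is good to about 2 mm. A picture is of the moment at which its call begins: read the wrist's pose just before it. calibration takes no time and is no camera call.
- bot.finish_job(): hands the job in; it is judged then, once.
The state is a dict: "time": time; "q": joint angles; "joint_vel": joint speeds; "joint_torque": joint torques, N m; "tool_pos": TCP position; "tcp_rot": TCP orientation; "wrist_force": force on the tool from outside, world axes, zero at the start; "torque": the same for the moment, N m; "width": opening from 0.0 (shut) to 1.0 (fully open); "grip_force": force on a finger pad.
Only numpy, scipy, OpenCV 4.12 (cv2) and the standard library are available. Lean on these libraries where they do the work, as an engineer would, in place of code of your own. Each camera call takes 0.05 s, during which the arm holds its last target. There are 200 camera calls.

## Working session

There is one attempt and no reset: what is moved stays moved. The work goes in short steps, Python scripts to look and compute and a tool call to move; the robot and the scene stay as the last step left them, time stands still between calls to the robot, and variables do not carry over. Pictures are saved under pics/ and viewed, at most 10 in all, crops included, and the job is handed in when it is done.

Besides the shell and the picture viewer there is one more tool, called after "Emit:" in YAML: its name, and indented under it one key for each argument. step_arm: Moves the arm, as the interface text tells. Its arguments: {"type":"object","properties":{"motion":{"type":"array","items":{"type":"array","items":{"type":"number"}}},"force":{"type":"number"}},"required":["motion"]}

```bash
ls; mkdir -p pics
cat > h.py <<'E'
import numpy as np,cv2
from scipy.spatial.transform import Rotation as R
from workcell import bot
def campose(n,st=None):
    c=bot.calibration(n)
    if n!="wrist":
        o=np.array(c["orientation"],float)
        Rm=o if o.shape==(3,3) else R.from_rotvec(o).as_matrix()
        return c,Rm,np.array(c["origin"])
    T=np.array(c["T_tool_cam"]);Rt=R.from_rotvec(st["tcp_rot"]).as_matrix()
    return c,Rt@T[:3,:3],Rt@T[:3,3]+np.array(st["tool_pos"])
def rays(c,uv):
    K=np.array(c["mtx"]);uv=np.atleast_2d(uv).astype(float)
    p=np.c_[(uv[:,0]-K[0,2])/K[0,0],(uv[:,1]-K[1,2])/K[1,1]];s=p.copy()
    for _ in range(20): s=p/(1+c["k1"]*(s**2).sum(1,keepdims=True))
    return np.c_[s[:,0],-s[:,1],-np.ones(len(s))]
def onz(cp,uv,z):
    c,Rm,o=cp;d=rays(c,uv)@Rm.T
    return o+d*((z-o[2])/d[:,2])[:,None]
def cloud(cp,depth):
    c,Rm,o=cp;h,w=depth.shape
    v,u=np.mgrid[:h,:w];d=rays(c,np.c_[u.ravel(),v.ravel()])
    return (o+(d*depth.reshape(-1,1))@Rm.T).reshape(h,w,3)
E
python3 - <<'E'
from h import *
for n in("top","scene"):
    im,d=bot.read_camera(n);cv2.imwrite(f"pics/{n}0.png",im[...,::-1]);np.savez(f"pics/{n}0.npz",im=im,d=d);print(n,bot.calibration(n))
print(bot.calibration("wrist"));print(bot.read_state())
E
```

```text
pics
top {'mtx': array([[406.37050463,   0.        , 249.6321539 ],
       [  0.        , 406.37050463, 190.75100269],
       [  0.        ,   0.        ,   1.        ]]), 'k1': -0.07371866021899799, 'origin': array([ 0.45649566, -0.06228465,  1.06629804]), 'orientation': array([ 0.05564429, -0.04466716, -1.56942306])}
scene {'mtx': array([[445.82948443,   0.        , 253.56831223],
       [  0.        , 445.82948443, 188.07311679],
       [  0.        ,   0.        ,   1.        ]]), 'k1': -0.1792367163458852, 'origin': array([ 1.48459605, -0.02533695,  0.83752511]), 'orientation': array([0.69838944, 0.71645279, 1.46054555])}
{'mtx': array([[300.68118309,   0.        , 249.55649026],
       [  0.        , 300.68118309, 192.96204037],
       [  0.        ,   0.        ,   1.        ]]), 'k1': -0.06182029303584811, 'T_tool_cam': array([[-5.62628352e-04,  9.54642444e-01,  2.97754071e-01,
         7.65954698e-02],
       [ 9.99999495e-01,  2.89168959e-04,  9.62455709e-04,
         6.55909919e-04],
       [ 8.32699836e-04,  2.97754462e-01, -9.54642125e-01,
        -1.72622578e-01],
       [ 0.00000000e+00,  0.00000000e+00,  0.00000000e+00,
         1.00000000e+00]])}
{'time': 0.1, 'q': array([-1.21689727e+00,  2.64689962e-01,  1.60524886e+00,  4.42004376e-06,
        1.27368673e+00, -3.68977964e-02]), 'joint_vel': array([-1.57661386e-03, -1.62232841e-03, -2.88013241e-03,  1.24361712e-03,
        1.55482622e-03,  2.84683444e-05]), 'joint_torque': array([ 2.58159398e-04, -5.16707754e+01, -3.68589771e+01, -5.64413881e-05,
        6.26260051e-03, -3.95627842e-05]), 'tool_pos': array([ 0.25687524, -0.62343044,  0.19957222]), 'tcp_rot': array([-3.07983985e+00, -6.09571559e-01,  4.97148453e-04]), 'wrist_force': array([-0.44780236, -0.3953878 , -0.13061759]), 'torque': array([ 0.0153366 ,  0.05212424, -0.01007198]), 'grip_force': 0.0, 'width': 0.9982867326761893}
```

View pics/top0.png

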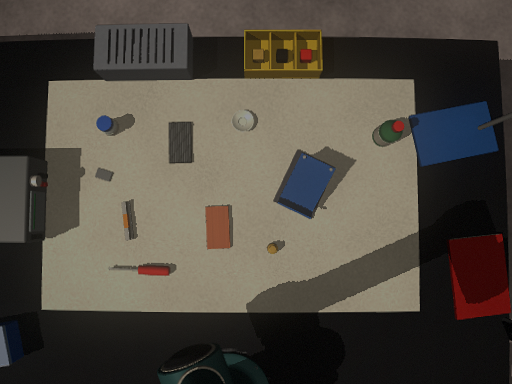

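View pics/scene0.png

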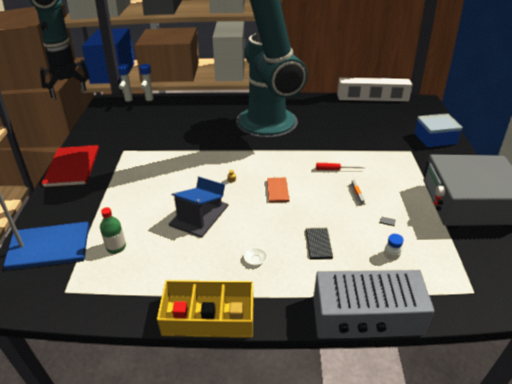

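The top view shows +x up and +y left. The stand is at about (306,184), the copper plate at (218,227), the ribbed plate at (180,142) and the straightedge at (127,220). The scene view confirms this, and the backstop side faces the robot.

```bash
cat >> h.py <<'E'
def blob(mask,near=None):
    mask=cv2.morphologyEx(mask.astype(np.uint8),cv2.MORPH_OPEN,np.ones((2,2)))
    cs,_=cv2.findContours(mask,cv2.RETR_EXTERNAL,cv2.CHAIN_APPROX_NONE)
    cs=[c for c in cs if cv2.contourArea(c)>15]
    if near is None: return max(cs,key=cv2.contourArea)[:,0]
    return min(cs,key=lambda c:np.hypot(*(c[:,0].mean(0)-near)))[:,0]
def rect(P):
    """centre, angle of long side (deg, -90..90), sizes of xy points"""
    (c,s,_)=r=cv2.minAreaRect((P[:,:2]*1000).astype(np.float32));b=cv2.boxPoints(r)
    e=[b[1]-b[0],b[2]-b[1]];e=max(e,key=np.linalg.norm)
    a=np.degrees(np.arctan2(e[1],e[0]));a=(a+90)%180-90
    return np.round(np.array(c)/1000,4),round(float(a),1),np.round(s,1)
E
python3 - <<'E'
from h import *
f=np.load("pics/top0.npz");im=f["im"];d=f["d"];cp=campose("top");P=cloud(cp,d)
hsv=cv2.cvtColor(im,cv2.COLOR_RGB2HSV);H,S,V=[hsv[...,i].astype(int) for i in range(3)]
def reg(cx,cy,r):
    m=np.zeros(H.shape,bool);m[cy-r:cy+r,cx-r:cx+r]=1;return m
for n,m,z in(("copper",reg(218,227,35)&(S>120)&(V>60),.012),("ribbed",reg(180,142,35)&(V<120),.008),
   ("edge_all",reg(127,220,24)&((V<110)|(S>120)),.005),("orange",reg(127,220,24)&(S>150)&(V>90),.02)):
    b=blob(m);print(n,rect(onz(cp,b,z)),b.min(0),b.max(0))
m=reg(306,184,40)&(H>100)&(H<130)&(S>100)&(V>50)&(d>0)
q=P[m];print(len(q),q[:,2].min(),q[:,2].max())
# deck plane by consensus
best=None;rng=np.random.default_rng(0)
for _ in range(300):
    a=q[rng.choice(len(q),3,False)];nn=np.cross(a[1]-a[0],a[2]-a[0]);nn/=np.linalg.norm(nn)+1e-12
    k=abs((q-a[0])@nn)<.003
    if best is None or k.sum()>best.sum(): best=k
k=best;c=q[k].mean(0);nn=np.linalg.svd(q[k]-c)[2][2];nn*=np.sign(nn[2])
print("n",nn,"tilt",np.degrees(np.arccos(nn[2])),"yaw up-slope",np.degrees(np.arctan2(-nn[1],-nn[0])),k.sum(),c)
print("deckrect",rect(q[k]),"all",rect(q))
up=-nn[:2]/np.linalg.norm(nn[:2]);s=q[k][:,:2]@up
for lo in np.percentile(s,[0,1,99,100]): print(lo)
zz=P[np.abs(d)>0]
g=reg(306,184,0+10)
E
python3 -c "
import cv2;i=cv2.imread('pics/top0.png')[135:235,255:365];cv2.imwrite('pics/stand.png',cv2.resize(i,None,fx=5,fy=5))"
```

```text
copper (array([0.4277, 0.026 ]), 2.8, array([109. ,  58.7])) [207 207] [230 249]
ribbed (array([0.6509, 0.1251]), 1.0, array([111.9,  66.6])) [169 122] [194 164]
edge_all (array([0.4468, 0.259 ]), 8.2, array([103.8,  33.4])) [124 200] [138 240]
orange (array([0.4434, 0.2655]), 1.0, array([33.7, 10.5])) [124 215] [128 228]
1758 0.04271942871478007 0.10983777845670317
n [-0.42623458  0.19855721  0.88255261] tilt 28.048166403035875 yaw up-slope -24.977997642278286 1550 [ 0.54123619 -0.19601263  0.07515555]
deckrect (array([ 0.5404, -0.1957]), -25.4, array([ 88.6, 112.2])) all (array([ 0.5317, -0.1915]), -25.5, array([ 88.5, 132.2]))
0.5166882131121313
0.5186834487283271
0.6274112463613436
0.6286862925388114
```

View pics/stand.png

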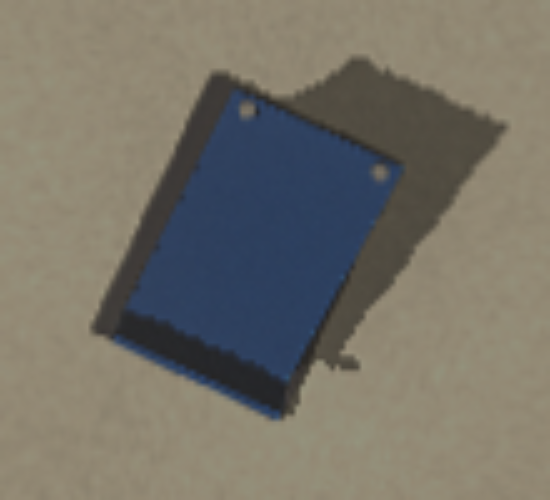

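The crop shows the deck free of side walls. The low edge with the backstop is at the lower left, yawed about −25°.

```bash
cat >> h.py <<'E'
def go(x,y,z,yaw,st=None):
    """row values (cm, deg) from the present pose to a world TCP pose, tool down"""
    st=st or bot.read_state();Rt=R.from_rotvec(st["tcp_rot"]).as_matrix()
    t=Rt.T@(np.array([x,y,z])-st["tool_pos"])*100
    yn=np.degrees(np.arctan2(Rt[1,0],Rt[0,0]));tw=(yn-yaw+180)%360-180
    return np.round(t,2),round(float(tw),1)
E
python3 - <<'E'
from h import *
print(go(.50,-.20,.25,-25.2)); st=bot.read_state(); print(R.from_rotvec(st["tcp_rot"]).as_matrix().round(4))
E
```

```text
(array([ 38.61, -29.9 ,  -4.98]), 47.6)
[[ 9.246e-01  3.809e-01 -7.000e-04]
 [ 3.809e-01 -9.246e-01  1.900e-03]
 [ 1.000e-04 -2.000e-03 -1.000e+00]]
```

Emit:
step_arm:
  motion:
    - [8.5,0,0,-5,0]
    - [8.5,38.6,-29.9,-5,47.6]
    - [8.5,38.6,-29.9,-5,47.6]
    - [8.5,38.6,-29.9,-5,47.6]
    - [8.5,38.6,-29.9,-5,47.6]
    - [8.5,38.6,-29.9,-5,47.6]
    - [8.5,38.6,-29.9,-5,47.6]
    - [8.5,38.6,-29.9,-5,47.6]
    - [8.5,38.6,-29.9,-5,47.6]
    - [8.5,38.6,-29.9,-5,47.6]
    - [8.5,38.6,-29.9,-5,47.6]
    - [8.5,38.6,-29.9,-5,47.6]
    - [8.5,38.6,-29.9,-5,47.6]
    - [8.5,38.6,-29.9,-5,47.6]
    - [8.5,38.6,-29.9,-5,47.6]
  force: 25

```text
time: 1.6
tool_pos: [0.4995, -0.2017, 0.2506]
tcp_rot: [3.065, -0.688, -0.001]
wrist_force: [0.3, -0.3, 0.1]
width: 0.998
grip_force: 0.0
```

Run:
```python
from h import *
st=bot.read_state();im,d=bot.read_camera("wrist");cp=campose("wrist",st)
cv2.imwrite("pics/w1.png",im[...,::-1]);np.savez("pics/w1.npz",im=im,d=d,pos=st["tool_pos"],rot=st["tcp_rot"])
print(st["time"],st["tool_pos"],go(.4277,.026,.15,2.8,st))
P=cloud(cp,d);hsv=cv2.cvtColor(im,cv2.COLOR_RGB2HSV);H,S,V=[hsv[...,i].astype(int) for i in range(3)]
m=(H>100)&(H<130)&(S>100)&(V>40)&(d>0)&(P[...,2]>.03)&(P[...,2]<.12)&(np.hypot(P[...,0]-.53,P[...,1]+.19)<.12)
q=P[m];print(len(q))
best=None;rng=np.random.default_rng(0)
for _ in range(300):
    a=q[rng.choice(len(q),3,False)];nn=np.cross(a[1]-a[0],a[2]-a[0]);nn/=np.linalg.norm(nn)+1e-12
    k=abs((q-a[0])@nn)<.002
    if best is None or k.sum()>best.sum(): best=k
k=best;c=q[k].mean(0);nn=np.linalg.svd(q[k]-c,full_matrices=False)[2][2];nn*=np.sign(nn[2])
print("tilt",np.degrees(np.arccos(nn[2])),"yaw",np.degrees(np.arctan2(-nn[1],-nn[0])),k.sum(),c)
print("deckrect",rect(q[k]),"all",rect(q),"z",q[k][:,2].min(),q[k][:,2].max())
m=(H<15)&(S>120)&(V>60)&(np.hypot(P[...,0]-.43,P[...,1]-.026)<.1)
if m.sum()>50: b=blob(m);print("copper",rect(onz(cp,b,.012)),b.min(0),b.max(0))
```

```text
1.6 [ 0.49945294 -0.20174368  0.25057191] (array([-16.22, -17.52,  10.06]), -28.1)
8777
tilt 27.926198458900515 yaw -25.25083655181012 7316 [ 0.54703856 -0.19871004  0.07815717]
deckrect (array([ 0.5414, -0.1956]), -25.6, array([ 89.6, 115.7])) all (array([ 0.5337, -0.1919]), -25.6, array([ 89.6, 132.9])) z 0.04302515823948683 0.10583656269122194
copper (array([0.4578, 0.026 ]), -87.3, array([56.3, 64.7])) [102 223] [150 267]
```

View pics/w1.png

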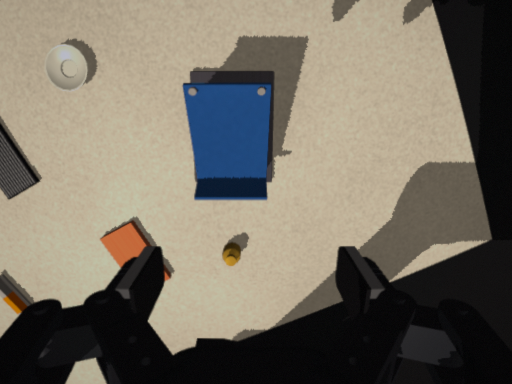

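Emit:
step_arm:
  motion:
    - [8.5,-16.2,-17.5,10.0,-28.1]
    - [8.5,-16.2,-17.5,10.0,-28.1]
    - [8.5,-16.2,-17.5,10.0,-28.1]
    - [8.5,-16.2,-17.5,10.0,-28.1]
    - [8.5,-16.2,-17.5,10.0,-28.1]
    - [8.5,-16.2,-17.5,10.0,-28.1]
    - [8.5,-16.2,-17.5,10.0,-28.1]
    - [8.5,-16.2,-17.5,10.0,-28.1]

```text
time: 2.45
tool_pos: [0.4291, 0.0256, 0.1516]
tcp_rot: [3.14, 0.078, 0.003]
wrist_force: [0.3, -0.1, 0.7]
width: 0.995
grip_force: 0.0
```

Run:
```python
from h import *
st=bot.read_state();im,d=bot.read_camera("wrist");cp=campose("wrist",st)
cv2.imwrite("pics/w2.png",im[...,::-1])
P=cloud(cp,d);hsv=cv2.cvtColor(im,cv2.COLOR_RGB2HSV);H,S,V=[hsv[...,i].astype(int) for i in range(3)]
m=(H<15)&(S>120)&(V>60)&(np.hypot(P[...,0]-.43,P[...,1]-.026)<.1)
b=blob(m);r=rect(onz(cp,b,.012));print(st["time"],st["tool_pos"],r,b.min(0),b.max(0))
print(go(*r[0],.001,r[1],st))
# fingertips: points nearest the tool, in tool axes
Rt=R.from_rotvec(st["tcp_rot"]).as_matrix();Q=(P-st["tool_pos"])@Rt
f=(d>0)&(abs(Q[...,0])<.012)&(abs(Q[...,1])<.07)&(Q[...,2]<.03)&(Q[...,2]>-.03)
q=Q[f];print(len(q),[np.round(q[(np.sign(q[:,1])==s)][:, 2].max(),4) for s in(-1,1)],[np.round(np.abs(q[(np.sign(q[:,1])==s)][:,1]).min(),4) for s in(-1,1)])
```

```text
2.45 [0.42914884 0.02560831 0.15163944] (array([0.431 , 0.0275]), 2.8, array([108.3,  59.7])) [219 121] [276 220]
(array([ 0.17, -0.19, 15.06]), 0.1)Traceback (most recent call last):
  File "<stdin>", line 11, in <module>
    return umr_maximum(a, axis, None, out, keepdims, initial, where)
ValueError: zero-size array to reduction operation maximum which has no identity
```

Emit:
step_arm:
  motion:
    - [8.5,0.2,-0.2,4,0]
    - [8.5,0.2,-0.2,8,0]
    - [8.5,0.2,-0.2,12,0]
    - [8.5,0.2,-0.2,14,0]
    - [8.5,0.2,-0.2,14.95,0]
    - [5,0.2,-0.2,14.95,0]
    - [5,0.2,-0.2,14.95,0]
    - [5,0.2,-0.2,14.95,0]
    - [5,0.2,-0.2,14.95,0]
    - [5,0.2,-0.2,14.95,0]
    - [5,0.2,-0.2,14.95,0]
    - [5,0.2,-0.2,14.95,0]
  force: 30

```text
time: 3.7
tool_pos: [0.4302, 0.0289, 0.0016]
tcp_rot: [-3.141, -0.08, -0.001]
wrist_force: [-0.7, 0.1, 0.5]
width: 0.586
grip_force: 0.0
```

Run:
```python
from h import *
st=bot.read_state();print(st["time"],st["tool_pos"],st["wrist_force"],st["width"],st["grip_force"])
O=np.array([.4903,-.1716]);up=np.array([np.cos(np.radians(-25.4)),np.sin(np.radians(-25.4))])
c=O+up*.052
print(c,go(st["tool_pos"][0],st["tool_pos"][1],.16,2.8,st),go(*c,.16,-25.4,st))
```

```text
3.7 [0.43016541 0.02891673 0.00155446] [-0.70879632  0.13225404  0.5208343 ] 0.585690746529889 0.0
[ 0.53727344 -0.19390463] (array([ 1.000e-02, -0.000e+00, -1.584e+01]), 0.1) (array([  9.58,  22.8 , -15.84]), 28.3)
```

Run:
```python
from h import *
im,d=bot.read_camera("wrist")
cv2.imwrite("pics/w3.png",cv2.resize(im[100:384,90:400,::-1],None,fx=2,fy=2))
```

```text
(no output)
```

View pics/w3.png

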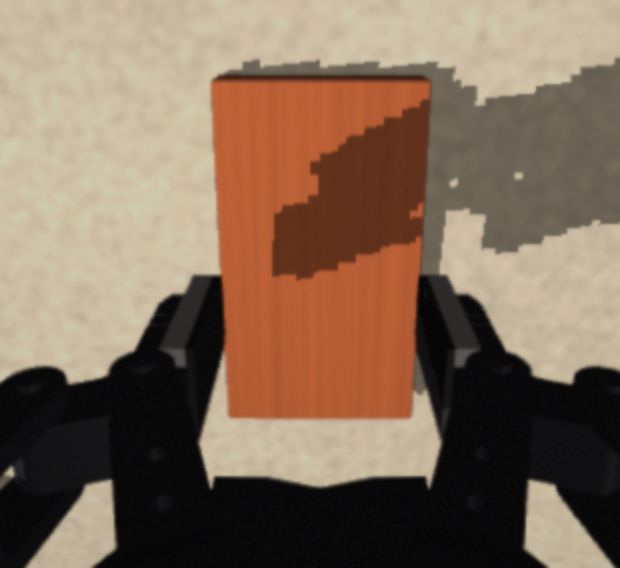

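The picture shows the fingers on both sides of the plate with a small gap left, so they have not closed fully. I'll keep closing.

Emit:
step_arm:
  motion:
    - [3,0,0,0,0]
    - [3,0,0,0,0]
    - [3,0,0,0,0]
    - [3,0,0,0,0]
    - [3,0,0,0,0]
  force: 30

```text
time: 4.25
tool_pos: [0.43, 0.0288, 0.0012]
tcp_rot: [-3.141, -0.079, 0.0]
wrist_force: [0.5, 0.4, 0.2]
width: 0.351
grip_force: 0.0
```

Run:
```python
from h import *
st=bot.read_state();im,d=bot.read_camera("wrist");cp=campose("wrist",st)
print(st["time"],st["width"],st["grip_force"],st["wrist_force"])
P=cloud(cp,d);Rt=R.from_rotvec(st["tcp_rot"]).as_matrix();Q=(P-st["tool_pos"])@Rt*1000
hsv=cv2.cvtColor(im,cv2.COLOR_RGB2HSV);m=(hsv[...,0]<15)&(hsv[...,1]>120)&(hsv[...,2]>50)&(d>0)
print("plate z",np.percentile(P[m][:,2],[2,50,98]),rect(onz(cp,blob(m),.012)))
for v in range(200,384,15): print(v,[(u,*Q[v,u].round().astype(int)) for u in (150,165,180,190,200,210) if d[v,u]>0])
cv2.imwrite("pics/w4.png",cv2.resize(im[100:384,90:400,::-1],None,fx=2,fy=2))
```

```text
4.25 0.3513043593834516 0.0 [0.51649814 0.37594425 0.17943602]
plate z [0.01003042 0.01150218 0.02037323] (array([0.432 , 0.0279]), 2.8, array([109.2,  59.4]))
200 [(150, np.int64(18), np.int64(-61), np.int64(1)), (165, np.int64(18), np.int64(-51), np.int64(1)), (180, np.int64(18), np.int64(-42), np.int64(1)), (190, np.int64(18), np.int64(-36), np.int64(1)), (200, np.int64(22), np.int64(-28), np.int64(-10)), (210, np.int64(22), np.int64(-22), np.int64(-11))]
215 [(150, np.int64(8), np.int64(-62), np.int64(1)), (165, np.int64(8), np.int64(-53), np.int64(2)), (180, np.int64(9), np.int64(-43), np.int64(0)), (190, np.int64(8), np.int64(-37), np.int64(2)), (200, np.int64(13), np.int64(-28), np.int64(-10)), (210, np.int64(13), np.int64(-23), np.int64(-10))]
230 [(150, np.int64(-2), np.int64(-63), np.int64(2)), (165, np.int64(-3), np.int64(-54), np.int64(2)), (180, np.int64(-2), np.int64(-44), np.int64(1)), (190, np.int64(-2), np.int64(-37), np.int64(1)), (200, np.int64(3), np.int64(-29), np.int64(-10)), (210, np.int64(4), np.int64(-23), np.int64(-11))]
245 [(150, np.int64(-13), np.int64(-6
[... 2378 characters left out ...]
np.int64(-114)), (210, np.int64(11), np.int64(-11), np.int64(-108))]
365 [(150, np.int64(-116), np.int64(-76), np.int64(2)), (165, np.int64(17), np.int64(-20), np.int64(-119)), (180, np.int64(17), np.int64(-16), np.int64(-118)), (190, np.int64(17), np.int64(-14), np.int64(-119)), (200, np.int64(17), np.int64(-11), np.int64(-119)), (210, np.int64(12), np.int64(-10), np.int64(-113))]
380 [(150, np.int64(10), np.int64(-25), np.int64(-117)), (165, np.int64(20), np.int64(-18), np.int64(-125)), (180, np.int64(20), np.int64(-14), np.int64(-125)), (190, np.int64(21), np.int64(-12), np.int64(-126)), (200, np.int64(21), np.int64(-10), np.int64(-125)), (210, np.int64(20), np.int64(-8), np.int64(-125))]
```

View pics/w4.png

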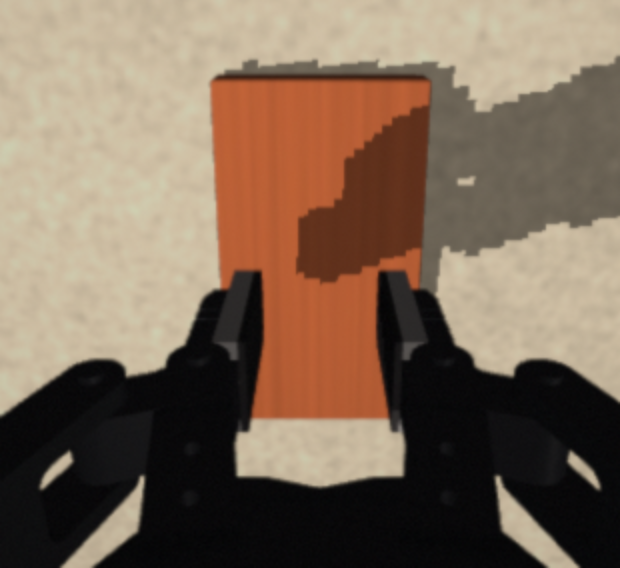

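Depth shows the fingertips about 36 mm behind the reported TCP, so they passed over the plate at 12 mm. I'll open, go lower and check.

Emit:
step_arm:
  motion:
    - [7.6,0,0,0,0]
    - [7.6,0,0,0,0]
    - [7.6,0,0,0,0]
    - [7.6,0,0,0,0]
    - [7.6,0,0,0,0]
    - [7.6,0,0,0,0]
    - [7.6,0,0,0,0]
    - [7.6,0,0,0,0]
    - [7.6,0,0,0,0]
    - [7.6,0,0,1,0]
    - [7.6,0,0,2,0]
    - [7.6,0,0,2.5,0]
    - [7.6,0,0,2.5,0]

```text
time: 5.6
tool_pos: [0.4283, 0.0288, -0.0253]
tcp_rot: [-3.14, -0.079, 0.005]
wrist_force: [0.7, 1.5, -0.3]
width: 0.89
grip_force: 0.0
```

Run:
```python
from h import *
st=bot.read_state();im,d=bot.read_camera("wrist");cp=campose("wrist",st)
print(st["time"],st["tool_pos"],st["width"],st["wrist_force"])
P=cloud(cp,d);Rt=R.from_rotvec(st["tcp_rot"]).as_matrix();Q=(P-st["tool_pos"])@Rt*1000
hsv=cv2.cvtColor(im,cv2.COLOR_RGB2HSV);m=(hsv[...,0]<15)&(hsv[...,1]>120)&(hsv[...,2]>50)&(d>0)
print("plate z",np.percentile(P[m][:,2],[2,50,98]),rect(onz(cp,blob(m),.012)))
f=(d>0)&(abs(Q[...,1])<65)&(abs(Q[...,1])>32)&(P[...,2]*1000<60)&(hsv[...,2]<70)&(Q[...,0]>4)&(Q[...,0]<15)
print("low finger world z mm",np.percentile(P[f][:,2]*1000,[0,1,2,5,10,20]),f.sum())
cv2.imwrite("pics/w5.png",cv2.resize(im[100:384,90:400,::-1],None,fx=2,fy=2))
```

```text
5.6 [ 0.42834722  0.02882393 -0.02525869] 0.8899078146995305 [ 0.73712248  1.46839394 -0.29331345]
plate z [0.00997033 0.01145924 0.01265534] (array([0.4316, 0.028 ]), 2.8, array([111. ,  59.3]))
low finger world z mm [14.531214   18.37779436 19.82861609 21.8723436  24.83576004 30.05206349] 3580
```

View pics/w5.png

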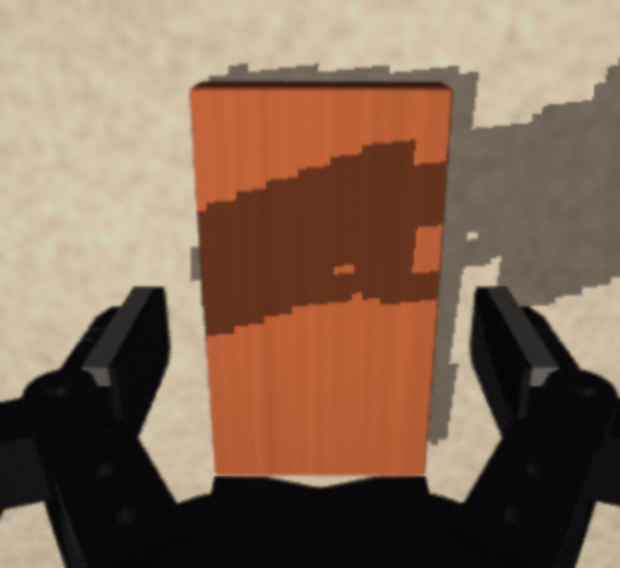

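Emit:
step_arm:
  motion:
    - [7.6,0.3,0,0.8,0]
    - [5.5,0.3,0,0.8,0]
    - [5.5,0.3,0,0.8,0]
    - [5.5,0.3,0,0.8,0]
    - [5.5,0.3,0,0.8,0]
    - [5.5,0.3,0,0.8,0]
    - [5.5,0.3,0,0.8,0]
    - [5.5,0.3,0,0.8,0]
  force: 30

```text
time: 6.45
tool_pos: [0.4329, 0.029, -0.0317]
tcp_rot: [3.141, 0.079, -0.0]
wrist_force: [0.2, -0.2, -2.6]
width: 0.689
grip_force: 33.0
```

```bash
cat >> h.py <<'E'
O=np.array([.4903,-.1716]);YAW=-25.4
up=np.array([np.cos(np.radians(YAW)),np.sin(np.radians(YAW))])
C,S_=np.cos(np.radians(28)),np.sin(np.radians(28))
def deck(x,z): # deck point -> world
    return np.r_[O+up*(x*C-z*S_),.045+x*S_+z*C]
E
python3 - <<'E'
from h import *
st=bot.read_state();p=deck(.060,.006);print(p)
print(go(p[0],p[1],.12,YAW,st),go(p[0],p[1],.075,YAW,st))
E
```

```text
[ 0.53561132 -0.1931154   0.07846598]
(array([  9.14,  22.7 , -15.17]), 28.3) (array([  9.14,  22.7 , -10.67]), 28.3)
```

Emit:
step_arm:
  motion:
    - [5.5,0,0,-2,0]
    - [5.5,0,0,-6,0]
    - [5.5,0,0,-11,0]
    - [5.5,0,0,-15.2,0]
    - [5.5,2,5,-15.2,7]
    - [5.5,4,9,-15.2,14]
    - [5.5,6,14,-15.2,21]
    - [5.5,8,19,-15.2,28.3]
    - [5.5,9.1,22.7,-15.2,28.3]
    - [5.5,9.1,22.7,-15.2,28.3]
    - [5.5,9.1,22.7,-12.5,28.3]
    - [5.5,9.1,22.7,-11,28.3]
    - [5.5,9.1,22.7,-11,28.3]
    - [5.5,9.1,22.7,-11,28.3]
  force: 22

```text
time: 7.85
tool_pos: [0.5345, -0.1922, 0.0776]
tcp_rot: [-3.065, 0.69, 0.003]
wrist_force: [0.8, -0.7, -2.2]
width: 0.691
grip_force: 33.0
```

Run:
```python
from h import *
st=bot.read_state();im,d=bot.read_camera("wrist");cp=campose("wrist",st)
print(st["time"],st["tool_pos"],st["width"],st["wrist_force"])
cv2.imwrite("pics/w6.png",im[...,::-1])
P=cloud(cp,d);hsv=cv2.cvtColor(im,cv2.COLOR_RGB2HSV)
m=(hsv[...,0]<15)&(hsv[...,1]>120)&(hsv[...,2]>50)&(d>0)&(P[...,2]>.06)
q=P[m];c=q.mean(0);print(len(q),c)
k=np.ones(len(q),bool)
for _ in range(4):
    c=q[k].mean(0);n=np.linalg.svd(q[k]-c,full_matrices=False)[2][2];n*=np.sign(n[2]);k=abs((q-c)@n)<.003
s=(q[k][:,:2]-O)@up;y=(q[k][:,:2]-O)@np.array([-up[1],up[0]])
print("tilt",np.degrees(np.arccos(n[2])),n,"h range",s.min(),s.max(),"y",y.min(),y.max(),"z",q[k][:,2].min(),q[k][:,2].max(),"rect",rect(q[k]))
```

```text
7.85 [ 0.5344794  -0.1922133   0.07761738] 0.6907310204261428 [ 0.7937788  -0.68061569 -2.18009961]
23054 [ 0.54343198 -0.19658729  0.12124086]
tilt 0.13459621548935824 [ 0.00149725 -0.00181017  0.99999724] h range -9.615223477348933e-05 0.10267209336653019 y -0.030031457676121993 0.03029087590058541 z 0.11798623637878905 0.12383274322113341 rect (array([ 0.5367, -0.1935]), -25.4, array([ 60.3, 102.8]))
```

View pics/w6.png

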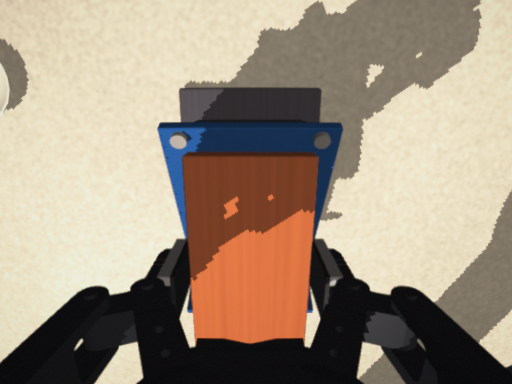

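Emit:
step_arm:
  motion:
    - [5.5,0.3,0,0.4,0]
    - [5.5,0.3,0,0.8,0]
    - [5.5,0.3,0,1.1,0]
    - [5.5,0.3,0,1.4,0]
    - [5.5,0.3,0,1.7,0]
    - [5.5,0.3,0,2.0,0]
    - [5.5,0.3,0,2.0,0]
  force: 20

```text
time: 8.6
tool_pos: [0.5376, -0.1941, 0.0578]
tcp_rot: [-3.064, 0.691, 0.002]
wrist_force: [-2.3, 4.1, 0.9]
width: 0.69
grip_force: 33.9
```

```bash
cat >> h.py <<'E'
def plane(lo,hi,name="p",zmin=.05):
    st=bot.read_state();im,d=bot.read_camera("wrist");cp=campose("wrist",st)
    cv2.imwrite(f"pics/{name}.png",im[...,::-1])
    P=cloud(cp,d);hsv=cv2.cvtColor(im,cv2.COLOR_RGB2HSV)
    m=cv2.inRange(hsv,np.array(lo),np.array(hi)).astype(bool)&(d>0)&(P[...,2]>zmin)
    dx=(P[...,:2]-O)@up;dy=(P[...,:2]-O)@np.array([-up[1],up[0]])
    m&=(dx>-.03)&(dx<.13)&(abs(dy)<.05)
    q=P[m];k=np.ones(len(q),bool)
    for _ in range(6):
        c=q[k].mean(0);n=np.linalg.svd(q[k]-c,full_matrices=False)[2][2];n*=np.sign(n[2]);k=abs((q-c)@n)<.003
    s=dx[m][k];y=dy[m][k];X=s*C+(q[k][:,2]-.045)*S_;Z=-s*S_+(q[k][:,2]-.045)*C
    print("t",st["time"],st["tool_pos"].round(4),st["wrist_force"].round(1),"w",round(st["width"],3))
    print("pts",k.sum(),"tilt",np.degrees(np.arccos(n[2])).round(1),"yaw",np.degrees(np.arctan2(-n[1],-n[0])).round(1),
      "deck x",np.percentile(X,[.3,99.7]).round(4),"y",np.percentile(y,[.5,99.5]).round(4),"z",np.percentile(Z,[5,50,95]).round(4))
    e=(X>.07);ylo=y[e]
    r=rect(np.c_[X,y]);print("in-deck rect",r)
    return im,P,hsv
E
python3 -c "
from h import *
plane((0,120,50),(15,255,255),'w7')"
```

```text
t 8.6 [ 0.5376 -0.1941  0.0578] [-2.3  4.1  0.9] w 0.69
pts 21605 tilt 12.7 yaw -25.0 deck x [0.0199 0.1246] y [-0.0295  0.0292] z [0.0115 0.0209 0.0369]
in-deck rect (array([ 0.0717, -0.0004]), -0.3, array([ 60.7, 107. ]))
```

Emit:
step_arm:
  motion:
    - [5.5,0,0,0.3,0]
    - [5.5,0,0,0.6,0]
    - [5.5,0,0,0.9,0]
    - [5.5,-0.05,0,1.2,0]
    - [5.5,-0.1,0,1.4,0]
    - [5.5,-0.1,0,1.6,0]
    - [5.5,-0.1,0,1.6,0]
  force: 20

```text
time: 9.35
tool_pos: [0.5384, -0.1947, 0.0435]
tcp_rot: [3.064, -0.691, 0.004]
wrist_force: [-0.8, 1.9, 5.2]
width: 0.694
grip_force: 34.4
```

```bash
python3 -c "
from h import *
plane((0,120,50),(15,255,255),'w8')"
```

```text
t 9.35 [ 0.5384 -0.1947  0.0435] [-0.8  1.9  5.2] w 0.694
pts 17477 tilt 27.7 yaw -25.3 deck x [0.0126 0.1217] y [-0.0296  0.029 ] z [0.0107 0.0116 0.0122]
in-deck rect (array([ 0.0665, -0.0005]), -0.3, array([ 60.6, 111.8]))
```

Emit:
step_arm:
  motion:
    - [5.5,0,0,-0.1,0]
    - [5.5,-0.25,0,0.03,0]
    - [5.5,-0.5,0,0.17,0]
    - [5.5,-0.75,0,0.3,0]
    - [5.5,-1.0,0,0.43,0]
    - [5.5,-1.15,0,0.5,0]
    - [5.5,-1.15,0,0.5,0]

```text
time: 10.1
tool_pos: [0.5294, -0.1905, 0.0385]
tcp_rot: [3.063, -0.691, 0.01]
wrist_force: [5.5, -3.8, 0.6]
width: 0.691
grip_force: 33.9
```

```bash
python3 -c "
from h import *
plane((0,120,50),(15,255,255),'w9')"
```

```text
t 10.1 [ 0.5294 -0.1905  0.0385] [ 5.5 -3.8  0.6] w 0.691
pts 17700 tilt 27.3 yaw -25.3 deck x [0.0011 0.1104] y [-0.0297  0.0289] z [0.0107 0.0118 0.0125]
in-deck rect (array([ 0.0551, -0.0006]), -0.1, array([ 60.4, 112. ]))
```

Emit:
step_arm:
  motion:
    - [7.8,0.03,0,0,0]
    - [7.8,0.05,0,0,0]
    - [7.8,0.05,0,0,0]
    - [7.8,0.05,0,0,0]
    - [7.8,0.05,0,0,0]
    - [7.8,0.05,0,-1,0]
    - [7.8,0.05,0,-4,0]
    - [7.8,0.05,0,-8,0]
    - [7.8,0.05,0,-8,0]

```text
time: 11.05
tool_pos: [0.532, -0.1912, 0.1246]
tcp_rot: [3.063, -0.69, 0.019]
wrist_force: [0.9, -0.1, 1.1]
width: 0.913
grip_force: 0.0
```

```bash
python3 -c "
from h import *
plane((0,120,50),(15,255,255),'w10')
print(go(.635,.125,.10,1))"
```

```text
t 11.05 [ 0.532  -0.1912  0.1246] [ 0.9 -0.1  1.1] w 0.913
pts 8104 tilt 28.0 yaw -25.3 deck x [-0.0003  0.11  ] y [-0.0297  0.0291] z [0.0106 0.0115 0.0123]
in-deck rect (array([ 0.0548, -0.0003]), -0.1, array([ 60. , 112.3]))
(array([ -4.11, -32.99,   2.18]), -26.4)
```

Emit:
step_arm:
  motion:
    - [7.8,-1,-5,0,-8]
    - [7.8,-2,-10,0,-16]
    - [7.8,-4.1,-20,0,-26.4]
    - [7.8,-4.1,-33,2.2,-26.4]
    - [7.8,-4.1,-33,2.2,-26.4]
    - [7.8,-4.1,-33,2.2,-26.4]
    - [7.8,-4.1,-33,2.2,-26.4]
    - [7.8,-4.1,-33,2.2,-26.4]
    - [7.8,-4.1,-33,2.2,-26.4]

```text
time: 12.0
tool_pos: [0.6308, 0.127, 0.094]
tcp_rot: [3.141, 0.03, -0.004]
wrist_force: [-0.5, -0.1, 0.4]
width: 0.913
grip_force: 0.0
```

Run:
```python
from h import *
st=bot.read_state();im,d=bot.read_camera("wrist");cp=campose("wrist",st)
cv2.imwrite("pics/w11.png",im[...,::-1])
P=cloud(cp,d);hsv=cv2.cvtColor(im,cv2.COLOR_RGB2HSV)
m=(P[...,2]>.004)&(P[...,2]<.02)&(np.hypot(P[...,0]-.651,P[...,1]-.125)<.08)&(d>0)
b=blob(m);r=rect(onz(cp,b,.008));print(r,b.min(0),b.max(0),np.median(P[m][:,2]))
m=m&(hsv[...,2]<110);b=blob(m);r2=rect(onz(cp,b,.008));print("dark",r2,b.min(0),b.max(0))
print(st["time"],st["tool_pos"],go(*r[0],-.034,r[1],st))
```

```text
(array([0.6552, 0.1293]), 1.9, array([109.3,  60. ])) [210  97] [282 220] 0.007685672177868336
dark (array([0.6551, 0.1293]), 1.6, array([109.3,  59.7])) [211  97] [282 220]
12.0 [0.63076667 0.12697333 0.09402725] (array([ 2.48, -0.2 , 12.8 ]), -0.8)
```

View pics/w11.png

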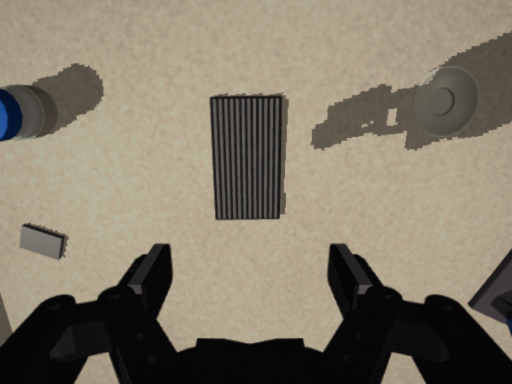

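Emit:
step_arm:
  motion:
    - [7.8,2.5,-0.2,4,-0.8]
    - [7.8,2.5,-0.2,9,-0.8]
    - [7.8,2.5,-0.2,11.5,-0.8]
    - [7.8,2.5,-0.2,12.6,-0.8]
    - [5.5,2.5,-0.2,12.75,-0.8]
    - [5.5,2.5,-0.2,12.75,-0.8]
    - [5.5,2.5,-0.2,12.75,-0.8]
    - [5.5,2.5,-0.2,12.75,-0.8]
    - [5.5,2.5,-0.2,12.75,-0.8]
    - [5.5,2.5,-0.2,12.75,-0.8]
    - [5.5,2.5,-0.2,12.75,-0.8]
  force: 25

```text
time: 13.15
tool_pos: [0.6568, 0.129, -0.0319]
tcp_rot: [-3.141, -0.049, -0.001]
wrist_force: [-0.4, 0.4, -1.4]
width: 0.693
grip_force: 28.9
```

Run:
```python
from h import *
st=bot.read_state();p=deck(.062,.016);print(p,st["tool_pos"],st["grip_force"])
print(go(p[0],p[1],.12,YAW,st))
```

```text
[ 0.53296562 -0.19185912  0.0882344 ] [ 0.65680852  0.12896945 -0.03191733] 28.933205902576447
(array([-13.38,  31.68, -15.2 ]), 27.2)
```

Emit:
step_arm:
  motion:
    - [5.5,0,0,-2,0]
    - [5.5,0,0,-6,0]
    - [5.5,0,0,-11,0]
    - [5.5,0,0,-15.2,0]
    - [5.5,-2,5,-15.2,7]
    - [5.5,-4,9,-15.2,14]
    - [5.5,-6,14,-15.2,21]
    - [5.5,-8,19,-15.2,27.2]
    - [5.5,-10,24,-15.2,27.2]
    - [5.5,-12,28,-15.2,27.2]
    - [5.5,-13.4,31.7,-15.2,27.2]
    - [5.5,-13.4,31.7,-13.2,27.2]
    - [5.5,-13.4,31.7,-12,27.2]
    - [5.5,-13.4,31.7,-12,27.2]
    - [5.5,-13.4,31.7,-12,27.2]

```text
time: 14.65
tool_pos: [0.5326, -0.1911, 0.0873]
tcp_rot: [-3.065, 0.689, 0.002]
wrist_force: [0.0, 0.6, -1.3]
width: 0.692
grip_force: 28.9
```

```bash
python3 -c "
from h import *
plane((0,0,0),(179,130,110),'w12',.108)"
```

```text
t 14.65 [ 0.5326 -0.1911  0.0873] [ 0.   0.6 -1.3] w 0.692
pts 9649 tilt 89.6 yaw 154.6 deck x [0.0882 0.1281] y [-0.0498  0.0496] z [0.045  0.0924 0.1135]
in-deck rect (array([0.1084, 0.    ]), 89.4, array([100. ,  41.6]))
```

View pics/w12.png

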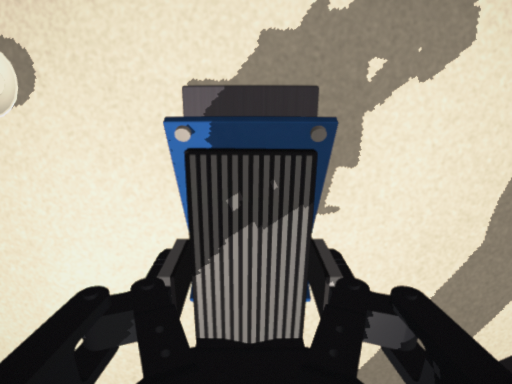

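The picture shows the ribbed plate level in the grip, its far edge at row 149 (columns 186–317), centred on the deck. I now lower it and pivot it.

Emit:
step_arm:
  motion:
    - [5.5,0,0,0.5,0]
    - [5.5,0,0,1.0,0]
    - [5.5,0,0,1.3,0]
    - [5.5,0,0,1.6,0]
    - [5.5,0,0,1.9,0]
    - [5.5,0,0,2.2,0]
    - [5.5,0,0,2.5,0]
    - [5.5,0,0,2.5,0]
  force: 20

```text
time: 15.5
tool_pos: [0.5326, -0.1921, 0.0624]
tcp_rot: [-3.064, 0.691, 0.0]
wrist_force: [-2.3, 2.2, 3.5]
width: 0.683
grip_force: 30.5
```

```bash
cat >> h.py <<'E'
def top(name="p",ymax=.026):
    """plane of what lies uppermost along the middle of the deck, ahead of the gripper's body"""
    st=bot.read_state();im,d=bot.read_camera("wrist");cp=campose("wrist",st)
    cv2.imwrite(f"pics/{name}.png",im[...,::-1])
    P=cloud(cp,d);Q=(P-st["tool_pos"])@R.from_rotvec(st["tcp_rot"]).as_matrix()
    s=(P[...,:2]-O)@up;y=(P[...,:2]-O)@np.array([-up[1],up[0]])
    X=s*C+(P[...,2]-.045)*S_;Z=-s*S_+(P[...,2]-.045)*C
    hsv=cv2.cvtColor(im,cv2.COLOR_RGB2HSV)
    ok=(d>0)&(Q[...,2]>-.085)&(X>-.02)&(X<.125)&(Z>.004)&(Z<.08)&(P[...,2]>.05)
    m=ok&(abs(y)<ymax)
    q=P[m];k=np.ones(len(q),bool)
    for t in(.02,.01,.005,.003,.002,.002,.002):
        c=q[k].mean(0);n=np.linalg.svd(q[k]-c,full_matrices=False)[2][2];n*=np.sign(n[2]);k=abs((q-c)@n)<t
    print("t",st["time"],st["tool_pos"].round(4),st["wrist_force"].round(1),"w",round(st["width"],3))
    print("pts",k.sum(),len(q),"tilt",np.degrees(np.arccos(n[2])).round(1),"yaw",np.degrees(np.arctan2(-n[1],-n[0])).round(1),
      "x",np.percentile(X[m][k],[.3,99.7]).round(4),"z",np.percentile(Z[m][k],[5,50,95]).round(4))
    m2=ok&(abs((P-c)@n)<.0025)&(hsv[...,1]<140)&(Q[...,2]>-.2)&(abs(y)<.036)
    print("rect of plane pts",rect(np.c_[X,y][:0] if 0 else np.c_[X[m2],y[m2]]))
    return st,im,P,Q,X,y,Z,hsv
E
python3 -c "
from h import *
top('w13')"
```

```text
t 15.5 [ 0.5326 -0.1921  0.0624] [-2.3  2.2  3.5] w 0.683
pts 18064 18879 tilt 15.4 yaw -25.1 x [0.0166 0.1229] z [0.0173 0.025  0.0383]
rect of plane pts (array([ 0.0694, -0.0003]), 0.6, array([108.3,  71.6]))
```

Emit:
step_arm:
  motion:
    - [5.5,0,0,0.3,0]
    - [5.5,0,0,0.6,0]
    - [5.5,0,0,0.8,0]
    - [5.5,0,0,1.0,0]
    - [5.5,0,0,1.15,0]
    - [5.5,0,0,1.15,0]

```text
time: 16.15
tool_pos: [0.5336, -0.1927, 0.053]
tcp_rot: [3.064, -0.691, 0.002]
wrist_force: [-3.8, 2.5, 13.0]
width: 0.694
grip_force: 31.6
```

```bash
python3 -c "
from h import *
top('w14')"
```

```text
t 16.15 [ 0.5336 -0.1927  0.053 ] [-3.8  2.5 13. ] w 0.694
pts 15542 18830 tilt 27.7 yaw -25.3 x [-0.0011  0.122 ] z [0.0189 0.0198 0.0205]
rect of plane pts (array([ 0.0673, -0.0003]), 0.2, array([111.3,  71.3]))
```

Emit:
step_arm:
  motion:
    - [5.5,0,0,-0.15,0]
    - [5.5,-0.25,0,-0.05,0]
    - [5.5,-0.5,0,0.09,0]
    - [5.5,-0.75,0,0.22,0]
    - [5.5,-1.0,0,0.36,0]
    - [5.5,-1.2,0,0.46,0]
    - [5.5,-1.2,0,0.46,0]

```text
time: 16.9
tool_pos: [0.5242, -0.1883, 0.0478]
tcp_rot: [3.063, -0.691, 0.009]
wrist_force: [4.3, -2.6, 3.8]
width: 0.694
grip_force: 30.6
```

```bash
python3 -c "
from h import *
top('w15')"
```

```text
t 16.9 [ 0.5242 -0.1883  0.0478] [ 4.3 -2.6  3.8] w 0.694
pts 15590 20222 tilt 27.5 yaw -25.3 x [-0.001   0.1103] z [0.019  0.0199 0.0207]
rect of plane pts (array([ 0.0546, -0.0002]), -0.6, array([ 71.2, 112.7]))
```

Emit:
step_arm:
  motion:
    - [7.8,0.03,0,0,0]
    - [7.8,0.05,0,0,0]
    - [7.8,0.05,0,0,0]
    - [7.8,0.05,0,0,0]
    - [7.8,0.05,0,0,0]
    - [7.8,0.05,0,-1,0]
    - [7.8,0.05,0,-4,0]
    - [7.8,0.05,0,-8,0]
    - [7.8,0.05,0,-8,0]

```text
time: 17.85
tool_pos: [0.527, -0.1892, 0.134]
tcp_rot: [3.063, -0.69, 0.019]
wrist_force: [0.4, -1.0, 0.6]
width: 0.91
grip_force: 0.0
```

```bash
python3 -c "
from h import *
top('w16')
plane((0,120,50),(15,255,255),'w16b')
print(go(.435,.262,.12,5))"
```

```text
t 17.85 [ 0.527  -0.1892  0.134 ] [ 0.4 -1.   0.6] w 0.91
pts 7074 8817 tilt 28.0 yaw -25.3 x [-0.0009  0.1099] z [0.0188 0.0197 0.0206]
rect of plane pts (array([ 0.0546, -0.0006]), -0.4, array([ 59.9, 112.1]))
t 17.9 [ 0.5255 -0.1886  0.1314] [-0.   0.2 -0.4] w 0.91
pts 845 tilt 62.6 yaw 154.6 deck x [0.1085 0.1104] y [-0.0294  0.0285] z [0.001  0.0066 0.0113]
in-deck rect (array([ 0.1095, -0.0004]), 89.5, array([58.5,  2.6]))
(array([-27.32, -36.83,   0.8 ]), -30.4)
```

Emit:
step_arm:
  motion:
    - [5,-3,-4,0,-8]
    - [5,-6,-9,0,-16]
    - [5,-10,-14,0,-24]
    - [5,-14,-19,0,-30.4]
    - [5,-18,-24,0.8,-30.4]
    - [5,-22,-29,0.8,-30.4]
    - [5,-27.3,-36.8,0.8,-30.4]
    - [5,-27.3,-36.8,0.8,-30.4]
    - [5,-27.3,-36.8,0.8,-30.4]
    - [5,-27.3,-36.8,0.8,-30.4]
    - [5,-27.3,-36.8,0.8,-30.4]
    - [5,-27.3,-36.8,0.8,-30.4]

```text
time: 19.15
tool_pos: [0.4329, 0.2611, 0.1177]
tcp_rot: [3.137, 0.137, -0.003]
wrist_force: [1.1, 0.6, -0.5]
width: 0.586
grip_force: 0.0
```

Run:
```python
from h import *
st=bot.read_state();im,d=bot.read_camera("wrist");cp=campose("wrist",st)
cv2.imwrite("pics/w17.png",im[...,::-1])
P=cloud(cp,d);hsv=cv2.cvtColor(im,cv2.COLOR_RGB2HSV)
near=(np.hypot(P[...,0]-.444,P[...,1]-.265)<.08)&(d>0)
for n,m,z in(("web",near&(P[...,2]>.014)&(P[...,2]<.026),.02),("foot",near&(P[...,2]>.0035)&(P[...,2]<.026),.005),
  ("orange",near&(hsv[...,0]<25)&(hsv[...,1]>130)&(hsv[...,2]>80)&(P[...,2]>.014),.02)):
    try:
        b=blob(m);r=rect(onz(cp,b,z));print(n,r,b.min(0),b.max(0))
        if n=="web": print(go(*r[0],-.023,r[1],st))
    except Exception as e: print(n,e)
print(st["time"],st["tool_pos"],st["width"])
```

```text
web (array([0.4475, 0.2667]), 7.5, array([98.9, 11.2])) [237 114] [252 219]
(array([ 1.53, -0.46, 14.07]), -2.5)
foot (array([0.4443, 0.2662]), 7.5, array([104.9,  21.9])) [231 114] [257 219]
orange (array([0.447 , 0.2666]), 7.5, array([35.3, 11.2])) [238 151] [251 188]
19.15 [0.43293864 0.26105824 0.11769694] 0.5856956365210102
```

Emit:
step_arm:
  motion:
    - [4,1.5,-0.45,4,-2.5]
    - [3,1.5,-0.45,8,-2.5]
    - [3,1.5,-0.45,11,-2.5]
    - [3,1.5,-0.45,13,-2.5]
    - [2,1.5,-0.45,14.0,-2.5]
    - [0.6,1.5,-0.45,14.0,-2.5]
    - [0.6,1.5,-0.45,14.0,-2.5]
    - [0.6,1.5,-0.45,14.0,-2.5]
    - [0.6,1.5,-0.45,14.0,-2.5]
    - [0.6,1.5,-0.45,14.0,-2.5]
    - [0.6,1.5,-0.45,14.0,-2.5]
  force: 25

```text
time: 20.3
tool_pos: [0.4484, 0.2683, -0.0208]
tcp_rot: [-3.134, -0.206, -0.001]
wrist_force: [0.6, 0.0, -1.9]
width: 0.107
grip_force: 28.1
```

Run:
```python
from h import *
st=bot.read_state();p=deck(.060,.0325);print(p,st["tool_pos"],st["grip_force"])
print(go(p[0],p[1],.14,YAW,st))
```

```text
[ 0.52437293 -0.18777902  0.10186409] [ 0.44844905  0.26833777 -0.0207693 ] 28.12221497297287
(array([  1.58,  46.21, -16.09]), 32.9)
```

Emit:
step_arm:
  motion:
    - [0.6,0,0,-2,0]
    - [0.6,0,0,-6,0]
    - [0.6,0,0,-11,0]
    - [0.6,0,0,-16.1,0]
    - [0.6,0.2,5,-16.1,6]
    - [0.6,0.4,10,-16.1,12]
    - [0.6,0.6,15,-16.1,18]
    - [0.6,0.8,20,-16.1,24]
    - [0.6,1,25,-16.1,30]
    - [0.6,1.1,30,-16.1,32.9]
    - [0.6,1.3,35,-16.1,32.9]
    - [0.6,1.4,40,-16.1,32.9]
    - [0.6,1.5,44,-16.1,32.9]
    - [0.6,1.6,46.2,-16.1,32.9]
    - [0.6,1.6,46.2,-16.1,32.9]
    - [0.6,1.6,46.2,-14.1,32.9]
    - [0.6,1.6,46.2,-12.3,32.9]
    - [0.6,1.6,46.2,-12.3,32.9]
    - [0.6,1.6,46.2,-12.3,32.9]

```text
time: 22.2
tool_pos: [0.5238, -0.1869, 0.1015]
tcp_rot: [-3.065, 0.689, 0.002]
wrist_force: [0.6, 0.4, -1.3]
width: 0.107
grip_force: 28.1
```

```bash
cat >> h.py <<'E'
def edge(name):
    st,im,P,Q,X,y,Z,hsv=[*read(name)]
    m=(X>-.03)&(X<.13)&(abs(y)<.016)&(Q[...,2]>-.075)&(Z>.030)&(Z<.09)&~((abs(Q[...,0])<.014)&(Q[...,2]<-.022))
    # web top: per 5 mm along h the highest points
    s=(P[...,:2]-O)@up
    rows=[]
    for a in np.arange(-.03,.12,.005):
        k=m&(s>=a)&(s<a+.005)
        if k.sum()>25:
            z=P[...,2][k];t=z>np.percentile(z,90)-.003
            rows.append((s[k][t].mean(),z[t].mean(),y[k][t].mean(),t.sum()))
    r=np.array(rows);print((r[:,:3]*1000).round(1).tolist())
    f=r[r[:,0]>.05]
    if len(f)>2: print("tilt",np.degrees(np.arctan(np.polyfit(f[:,0],f[:,1],1)[0])).round(1),"yaw off",np.degrees(np.arctan(np.polyfit(f[:,0],f[:,2],1)[0])).round(1))
    print("X max",np.percentile(X[m],99.7).round(4),"Z 50,95",np.percentile(Z[m],[50,95]).round(4))
    o=m&(hsv[...,0]<25)&(hsv[...,1]>130)&(hsv[...,2]>70)
    if o.sum(): print("orange X",np.percentile(X[o],[1,99]).round(4),"y",y[o].mean().round(4),o.sum())
def read(name):
    st=bot.read_state();im,d=bot.read_camera("wrist");cp=campose("wrist",st)
    cv2.imwrite(f"pics/{name}.png",im[...,::-1]);P=cloud(cp,d)
    Q=(P-st["tool_pos"])@R.from_rotvec(st["tcp_rot"]).as_matrix()
    s=(P[...,:2]-O)@up;y=(P[...,:2]-O)@np.array([-up[1],up[0]])
    print("t",st["time"],st["tool_pos"].round(4),st["wrist_force"].round(1),"w",round(st["width"],3),"tcp h",(((st["tool_pos"][:2]-O)@up)*1000).round(1))
    return st,im,P,Q,s*C+(P[...,2]-.045)*S_,y,-s*S_+(P[...,2]-.045)*C,cv2.cvtColor(im,cv2.COLOR_RGB2HSV)
E
python3 -c "
from h import *
edge('w18')"
```

```text
t 22.2 [ 0.5238 -0.1869  0.1015] [ 0.6  0.4 -1.3] w 0.107 tcp h 36.8
[[-10.9, 129.2, 0.6], [-5.8, 143.7, 0.1], [-2.3, 144.3, 0.7], [2.4, 144.3, 0.5], [7.5, 144.3, 0.6], [12.6, 144.3, 0.6], [17.4, 144.5, 0.6], [21.5, 145.0, 0.5], [52.9, 145.7, 0.7], [57.4, 144.6, 0.5], [62.5, 144.4, 0.6], [67.5, 144.4, 0.6], [72.5, 144.4, 0.6], [77.5, 144.5, 0.6], [82.5, 144.5, 0.6], [86.9, 144.4, 0.6]]
tilt -1.3 yaw off -0.0
X max 0.1247 Z 50,95 [0.0513 0.0864]
orange X [0.0644 0.0969] y 0.0006 333
```

Emit:
step_arm:
  motion:
    - [0.6,-0.2,0.1,0.4,0]
    - [0.6,-0.2,0.1,0.8,0]
    - [0.6,-0.2,0.1,1.1,0]
    - [0.6,-0.2,0.1,1.4,0]
    - [0.6,-0.2,0.1,1.7,0]
    - [0.6,-0.2,0.1,2.0,0]
    - [0.6,-0.2,0.1,2.3,0]
    - [0.6,-0.2,0.1,2.3,0]
  force: 20

```text
time: 23.05
tool_pos: [0.5209, -0.1874, 0.0786]
tcp_rot: [-3.064, 0.691, 0.004]
wrist_force: [-5.3, 2.8, 3.9]
width: 0.11
grip_force: 34.0
```

```bash
python3 -c "
from h import *
edge('w19')"
```

```text
t 23.05 [ 0.5209 -0.1874  0.0786] [-5.3  2.8  3.9] w 0.11 tcp h 34.5
[[-12.1, 111.7, -1.0], [-7.5, 112.8, -1.2], [-2.5, 113.8, -1.1], [2.5, 114.8, -0.9], [7.6, 116.2, -1.2], [12.6, 117.3, -1.1], [17.7, 118.9, -1.2], [48.9, 152.4, -2.1], [52.4, 126.1, -1.1], [57.5, 127.0, -1.1], [62.5, 128.2, -1.2], [67.5, 129.2, -1.2], [72.5, 130.4, -1.2], [77.5, 131.4, -1.1], [82.2, 132.0, -1.2]]
tilt 11.6 yaw off -0.1
X max 0.1148 Z 50,95 [0.0429 0.0639]
orange X [0.049  0.0843] y -0.0011 253
```

Emit:
step_arm:
  motion:
    - [0.6,0,-0.05,0.3,0]
    - [0.6,0,-0.05,0.6,0]
    - [0.6,0,-0.05,0.85,0]
    - [0.6,0,-0.05,1.05,0]
    - [0.6,0,-0.05,1.2,0]
    - [0.6,0,-0.05,1.2,0]

```text
time: 23.7
tool_pos: [0.5226, -0.1881, 0.0675]
tcp_rot: [3.064, -0.691, 0.002]
wrist_force: [-2.6, -0.6, 4.5]
width: 0.106
grip_force: 33.1
```

```bash
python3 -c "
from h import *
edge('w20')"
```

```text
t 23.7 [ 0.5226 -0.1881  0.0675] [-2.6 -0.6  4.5] w 0.106 tcp h 36.3
[[-7.4, 87.4, -1.0], [-2.2, 90.3, -0.7], [2.6, 92.8, -1.1], [7.6, 95.3, -0.9], [12.5, 97.8, -0.8], [17.5, 100.8, -1.0], [21.2, 102.9, -0.8], [50.5, 141.3, -1.6], [57.5, 120.6, -1.2], [62.5, 123.2, -1.1], [67.6, 125.8, -1.1], [72.6, 128.4, -1.2], [77.8, 130.2, -1.1], [80.8, 126.3, -1.3]]
tilt -10.0 yaw off 0.5
X max 0.1102 Z 50,95 [0.0397 0.0414]
orange X [0.0413 0.0781] y -0.0009 113
```

Emit:
step_arm:
  motion:
    - [0.6,-0.1,0,0.05,0]
    - [0.6,-0.3,0,0.13,0]
    - [0.6,-0.5,0,0.24,0]
    - [0.6,-0.7,0,0.34,0]
    - [0.6,-0.9,0,0.45,0]
    - [0.6,-1.05,0,0.52,0]
    - [0.6,-1.05,0,0.52,0]

```text
time: 24.45
tool_pos: [0.5154, -0.1841, 0.0629]
tcp_rot: [3.064, -0.691, 0.01]
wrist_force: [3.9, -1.1, 5.3]
width: 0.105
grip_force: 33.0
```

```bash
python3 -c "
from h import *
edge('w21')"
```

```text
t 24.45 [ 0.5154 -0.1841  0.0629] [ 3.9 -1.1  5.3] w 0.105 tcp h 28.0
[[-16.7, 82.3, -0.3], [-12.7, 84.5, -0.5], [-7.5, 87.4, -0.3], [-2.4, 90.0, -0.4], [2.7, 92.6, -0.6], [7.4, 95.1, -0.5], [11.8, 97.8, -0.4], [41.9, 136.9, -0.1], [47.6, 115.4, -0.7], [52.6, 117.9, -0.5], [57.6, 120.5, -0.5], [62.6, 123.1, -0.6], [67.7, 125.6, -0.5], [71.0, 124.6, -0.7]]
tilt 22.0 yaw off -0.3
X max 0.1008 Z 50,95 [0.0397 0.0413]
orange X [0.0311 0.0691] y -0.0005 107
```

Emit:
step_arm:
  motion:
    - [3.5,0.03,0,0,0]
    - [3.5,0.05,0,0,0]
    - [3.5,0.05,0,0,0]
    - [3.5,0.05,0,0,0]
    - [3.5,0.05,0,0,0]
    - [3.5,0.05,0,-0.5,0]
    - [3.5,0.05,0,-2,0]
    - [3.5,0.05,0,-5,0]
    - [3.5,0.05,0,-8,0]
    - [0,0.05,0,-8,0]
    - [0,0.05,0,-8,0]
    - [0,0.05,0,-8,0]
    - [0,0.05,0,-8,0]
    - [0,0.05,0,-8,0]
    - [0,0.05,0,-8,0]
    - [0,0.05,0,-8,0]

```text
time: 26.1
tool_pos: [0.5129, -0.1831, 0.141]
tcp_rot: [-3.065, 0.691, 0.002]
wrist_force: [-0.5, -0.1, -0.8]
width: 0.001
grip_force: 0.0
```

Run:
```python
from h import *
edge('w22')
st=bot.read_state();p=deck(.010,.040);q=deck(.090,.040)
for c in(p,q):
    xy=c[:2]-up*.009;print(c,go(*xy,c[2]-.035+.02,YAW,st))
```

```text
t 26.1 [ 0.5129 -0.1831  0.141 ] [-0.5 -0.1 -0.8] w 0.001 tcp h 25.4
[[-16.5, 73.3, 1.9], [-1.5, 88.9, -0.7], [2.6, 91.1, -0.7], [7.3, 93.6, -0.2], [12.5, 97.0, -0.7], [17.6, 99.7, -0.3], [22.6, 102.5, -0.1], [27.6, 105.1, -0.0], [32.6, 107.7, -0.5], [37.6, 110.3, -0.5], [42.5, 112.5, -0.7], [47.7, 115.1, -0.5], [52.6, 117.6, -0.2], [57.6, 120.3, -0.4], [62.6, 123.0, -0.4], [67.6, 125.5, -0.6], [71.0, 123.4, -0.8]]
tilt 20.4 yaw off -1.5
X max 0.1002 Z 50,95 [0.0396 0.0406]
orange X [0.0308 0.0677] y -0.0004 497
[ 0.48131237 -0.16733236  0.08501262] (array([-4.43, -0.07,  7.11]), -0.0)
[ 0.54512019 -0.19763054  0.12257034] (array([ 2.63, -0.07,  3.35]), -0.0)
```

Emit:
step_arm:
  motion:
    - [0,-2.4,0,0,0]
    - [0,-4.4,0,2,0]
    - [0,-4.4,0,5,0]
    - [0,-4.4,0,7.1,0]
    - [0,-4.4,0,8.1,0]
    - [0,-4.4,0,8.5,0]
    - [0,-4.4,0,8.5,0]

```text
time: 26.85
tool_pos: [0.4736, -0.1645, 0.0565]
tcp_rot: [-3.065, 0.691, 0.0]
wrist_force: [0.4, -0.5, 1.3]
width: -0.001
grip_force: 0.0
```

Emit:
step_arm:
  motion:
    - [0,0,0,0.15,0]
    - [0,0,0,0.3,0]
    - [0,0,0,0.4,0]
    - [0,0,0,0.4,0]

```text
time: 27.25
tool_pos: [0.475, -0.165, 0.0551]
tcp_rot: [3.064, -0.691, 0.005]
wrist_force: [-3.0, 1.0, 9.5]
width: -0.001
grip_force: 5.1
```

Emit:
step_arm:
  motion:
    - [0,0,0,0.03,0]
    - [0,0,0,0.03,0]
    - [0,0,0,0.03,0]
    - [0,0,0,0.03,0]
    - [0,0,0,0.03,0]

```text
time: 27.75
tool_pos: [0.475, -0.165, 0.055]
tcp_rot: [3.064, -0.691, 0.005]
wrist_force: [-4.9, 0.9, 10.4]
width: -0.001
grip_force: 6.0
```

Run:
```python
from h import *
edge('w23')
st=bot.read_state();print(st["wrist_force"],st["torque"])
```

```text
t 27.75 [ 0.475 -0.165  0.055] [-4.9  0.9 10.4] w -0.001 tcp h -16.7
[[-16.5, 73.5, 0.7], [-14.4, 72.4, 1.3], [-2.6, 129.0, -1.1], [2.5, 91.0, -0.6], [7.7, 94.0, -0.7], [12.6, 97.1, -0.4], [17.6, 99.8, -0.5], [22.6, 102.4, -0.6], [27.6, 105.1, -0.6], [32.6, 107.7, -0.5], [37.7, 110.5, -0.7], [42.4, 112.7, -0.5], [47.6, 115.3, -0.6], [52.5, 118.0, -0.7], [57.7, 120.6, -0.6], [62.7, 123.3, -0.6], [67.6, 125.8, -0.6], [70.9, 123.8, -0.6]]
tilt 20.5 yaw off 0.2
X max 0.1001 Z 50,95 [0.0398 0.0408]
orange X [0.0321 0.0677] y -0.0006 1638
[-3.92350439  0.67424043 11.98632515] [ 0.21679569  0.57502624 -0.021041  ]
```

Emit:
step_arm:
  motion:
    - [0,0,0,-0.6,0]
    - [0,0,0,-3,0]
    - [0,0,0,-7,0]
    - [0,4,0,-7,0]
    - [0,6.8,0,-7,0]
    - [0,6.8,0,-7,0]
    - [0,6.8,0,-5,0]
    - [0,6.8,0,-4,0]
    - [0,6.8,0,-3.7,0]
    - [0,6.8,0,-3.7,0]

```text
time: 28.8
tool_pos: [0.5336, -0.1929, 0.0898]
tcp_rot: [-3.064, 0.691, 0.004]
wrist_force: [-3.7, 1.3, 6.1]
width: 0.0
grip_force: 3.6
```

Emit:
step_arm:
  motion:
    - [0,0,0,0.1,0]
    - [0,0,0,0.2,0]
    - [0,0,0,0.2,0]
    - [0,0,0,0.2,0]
    - [0,0,0,0.2,0]
    - [0,0,0,0.2,0]

```text
time: 29.4
tool_pos: [0.5337, -0.193, 0.0896]
tcp_rot: [-3.065, 0.691, 0.003]
wrist_force: [-7.5, 2.3, 15.2]
width: 0.0
grip_force: 8.4
```

Run:
```python
from h import *
edge('w24')
```

```text
t 29.4 [ 0.5337 -0.193   0.0896] [-7.5  2.3 15.2] w 0.0 tcp h 48.4
[[62.8, 163.5, -1.9], [67.8, 125.5, -0.5], [71.0, 124.5, -0.5]]
tilt -78.8 yaw off 10.4
X max 0.1118 Z 50,95 [0.0389 0.0751]
```

Emit:
step_arm:
  motion:
    - [0,0,0,-0.12,0]
    - [0,0,0,-0.12,0]
    - [0,0,0,-0.12,0]
    - [0,0,0,-0.12,0]
    - [0,0,0,-0.12,0]

```text
time: 29.95
tool_pos: [0.5336, -0.193, 0.0897]
tcp_rot: [-3.065, 0.691, 0.003]
wrist_force: [-5.8, 1.3, 9.4]
width: -0.001
grip_force: 5.4
```

Pressing at about 10 N on the upper end. I'll lift off, back away and check.

Emit:
step_arm:
  motion:
    - [0,0,0,-0.3,0]
    - [0,0,0,-1,0]
    - [0,0,0,-4,0]
    - [0,0,0,-9,0]
    - [0,-4,0,-12,0]
    - [0,-4,0,-12,0]
    - [0,-4,0,-12,0]
    - [0,-4,0,-12,0]

```text
time: 30.75
tool_pos: [0.4982, -0.1762, 0.2071]
tcp_rot: [-3.064, 0.691, 0.003]
wrist_force: [-0.4, -0.2, -0.1]
width: 0.001
grip_force: 0.0
```

Run:
```python
from h import *
edge('w25')
top('w25b')
st=bot.read_state();im,d=bot.read_camera("top");a=np.load("pics/top0.npz")["im"]
df=(np.abs(im.astype(int)-a).max(2)>40).astype(np.uint8)
for n,(u,v) in dict(weight=(272,247),dish=(244,120),jar=(105,124),screwdriver=(140,269),coupon=(104,174),bottle=(388,132)).items():
    print(n,df[v-10:v+10,u-12:u+12].sum())
```

```text
t 30.75 [ 0.4982 -0.1762  0.2071] [-0.4 -0.2 -0.1] w 0.001 tcp h 9.1
[[-16.5, 80.8, -0.1], [-12.4, 83.0, -0.5], [-7.7, 85.6, -0.5], [-2.7, 88.0, -0.5], [2.3, 90.8, -0.5], [7.3, 93.5, -0.7], [12.5, 96.8, -0.5], [17.5, 99.6, -0.5], [22.6, 102.2, -0.5], [27.4, 104.9, -0.5], [32.6, 107.7, -0.5], [38.4, 111.4, -0.2], [42.6, 113.0, -0.2], [47.5, 115.6, -0.3], [52.6, 118.4, -0.6], [57.5, 120.8, -0.6], [62.6, 123.4, -0.5], [67.6, 125.8, -0.6], [71.0, 123.4, -0.6]]
tilt 18.4 yaw off 0.1
X max 0.1001 Z 50,95 [0.0396 0.0408]
orange X [0.0311 0.0677] y -0.0006 357
t 30.8 [ 0.4981 -0.1761  0.2065] [-0.4  0.5  0.1] w 0.001
pts 3240 6121 tilt 28.1 yaw -25.1 x [-0.0007  0.11  ] z [0.0187 0.0199 0.021 ]
rect of plane pts (array([ 0.0549, -0.0005]), -0.2, array([ 59.9, 112.1]))
weight 174
dish 0
jar 0
screwdriver 0
coupon 0
bottle 2
```

```bash
python3 -c "
from workcell import bot
print(bot.finish_job())"
```

```text
the job is handed in; nothing more can be done
None
```

The copper plate, ribbed plate and straightedge are stacked on the stand against the backstop. I pressed both ends of the straightedge: the lower held 10–12 N without rocking, the upper briefly reached 15 N before easing to about 10 N, and the stack had not shifted afterwards. I handed the job in at about 31 s; the other bench items looked unmoved, except the brass weight, which the top camera couldn't confirm (likely hidden or shadowed by the arm).

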